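Turn the wet jar's painted side to the scanner and scan it

TASK

The white lidded jar on the decorating turntable is freshly painted, so it must not be touched: turn the turntable by its orange finger pegs until the jar's blue panel squarely faces the grey scanner and everything is still. Then press the green button on top of the scanner fully down and let it come up again, leaving the jar facing the scanner. Do not press the button before the panel faces the scanner, keep the jar upright in the middle of the turntable, and leave the bowl, the cup and the amber glaze jar where they are.

Things in the scene. Friction and masses are not known exactly. Their poses are not given: they have to be found in the camera images.
- turntable: Fixed foot of the turntable, dark steel, 124 mm across; origin on the table on the turning axis, z up. Its +x axis points to the scanner. It carries a grey-painted wheel, 200 mm in diameter, top face 50 mm above the table.
- wheel (a joint): Angle of the wheel about the vertical axis in rad, counterclockwise from above positive; turns freely either way without a stop, with a little friction, and stays where it is left.
- peg0 (a point): Centre of the top of orange finger peg 0 of four on the wheel: upright, 14 mm in diameter, 25 mm tall above the wheel's top face (top 75 mm above the table), 85 mm from the wheel's axis, 90 degrees apart; they turn with the wheel.
- peg1 (a point): Centre of the top of orange finger peg 1 of four on the wheel: upright, 14 mm in diameter, 25 mm tall above the wheel's top face (top 75 mm above the table), 85 mm from the wheel's axis, 90 degrees apart; they turn with the wheel.
- peg2 (a point): Centre of the top of orange finger peg 2 of four on the wheel: upright, 14 mm in diameter, 25 mm tall above the wheel's top face (top 75 mm above the table), 85 mm from the wheel's axis, 90 degrees apart; they turn with the wheel.
- peg3 (a point): Centre of the top of orange finger peg 3 of four on the wheel: upright, 14 mm in diameter, 25 mm tall above the wheel's top face (top 75 mm above the table), 85 mm from the wheel's axis, 90 degrees apart; they turn with the wheel.
- jar: White lidded ceramic jar, loose, about in the middle of the wheel: 76 mm in diameter (lid 79 mm), 68 mm tall, about 0.35 kg. Origin at the centre of its underside, z up along its axis; +x points out through the middle of the blue panel. The blue panel is about 29 mm wide and 46 mm tall on the side; a 18 mm wide blue stripe continues up over the lid, from its edge to near its centre.
- jar_mark (a point): Middle of the blue panel on the jar's side, 39 mm from the jar's axis and 31 mm above its underside.
- scanner: Fixed grey scanner block beside the wheel, 50 mm deep (x) by 90 mm wide (y) by 115 mm tall, on a 6 mm foot of 70 by 100 mm. Origin at the centre of its underside; its front with a black window and lens faces its own -x, towards the wheel's axis. The jar's panel faces it when the jar's +x axis is parallel to the scanner's +x axis.
- scan_button (a joint): Travel of the scanner's button in m: 0 up, 0.006 fully down; springs back, about 4 N fully down.
- scan_button_top (a point): Centre of the top of the green push button, 32 mm in diameter, on the middle of the scanner's top; pressed straight down.
- bowl: Terracotta bowl, 100 mm across, 45 mm tall, bystander; origin at the centre of its underside.
- cup: Blue cup, 72 mm across, 70 mm tall, bystander; origin at the centre of its underside.
- glaze_jar: Amber glass glaze jar with red cap, 60 mm across, 85 mm tall, bystander; origin at the centre of its underside.
Mind the look-alikes: they are no part of the job. Of the things that look like the turntable, the largest one is meant.

How it is judged:
On the way, in this order (a step that is already met when the one before it is completed fails the run):
1. the jar's blue panel faces the scanner within 0.2 rad, wheel at rest, button not pressed (angle between the x axis of jar and the x axis of scanner, either way round below 0.2 rad and x of jar_mark in the frame of scanner above -0.16 m and velocity of joint wheel between -0.1 and 0.1 rad/s and value of joint scan_button below 0.002 m), for 0.3 s.
2. the scanner's button is pressed down (at least 4.5 mm) with the panel facing it (angle between the x axis of jar and the x axis of scanner, either way round below 0.2 rad and x of jar_mark in the frame of scanner above -0.16 m and value of joint scan_button above 0.0045 m), for 0.05 s.
At the end, for the whole second after the job is handed in: The jar stands upright and still on the wheel, within 20 mm of its axis, its blue panel facing the scanner within 0.2 rad (about 11 degrees); the wheel is at rest, the button is up again, and the bowl, cup and glaze jar are within 15 mm of where they began (angle between the x axis of jar and the x axis of scanner, either way round below 0.2 rad and x of jar_mark in the frame of scanner above -0.16 m and velocity of joint wheel between -0.1 and 0.1 rad/s and value of joint scan_button below 0.0015 m and horizontal distance between jar and turntable below 0.02 m and height (world z) of jar above 0.047 m and angle between jar's own z axis and vertical below 0.05 rad and linear speed of jar below 0.01 m/s and distance of each of bowl, cup, glaze_jar from where it was at the start of the episode below 0.015 m); the robot touches nothing.
It fails at once if the robot touches the freshly painted jar (contact force between any of the fingers, the arm and jar above 0.3 N).
It fails at once if the button is pressed while the panel does not face the scanner (more than 0.25 rad off) (value of joint scan_button above 0.003 m and not (angle between the x axis of jar and the x axis of scanner, either way round below 0.25 rad and x of jar_mark in the frame of scanner above -0.16 m)).
It fails at once if the jar tips or slides out of the middle of the wheel (angle between jar's own z axis and vertical above 0.2 rad or horizontal distance between jar and turntable above 0.025 m).
It fails at once if the bowl, the cup or the glaze jar is moved by more than 20 mm (distance of any of bowl, cup, glaze_jar from where it was at the start of the episode above 0.02 m).
It also fails if it takes over 51 s, if anything falls off the work surface, if the arm or the gripper's body presses on something with over 40 N, if the wrist force passes 120 N, or if a joint passes its speed limit or range.

ROBOT

A 7-joint arm with a two-finger parallel gripper is mounted at the origin on the work surface. World frame = base frame: x ahead of the robot, y to its left, z up, the work surface at z = 0. Lengths are in m, angles in rad, forces in N, time in s.
With the tool pointing down it reaches from about 0.425 to 0.925 m from the base axis. Payload 6.8 kg.
Tool frame: the origin (TCP) lies at the very end of the fingers, on their centre line; the grasp point (between the pads) lies 19 mm behind it; z points along the fingers, y is the line along which they close (so a half turn about z gives the same grasp; the last joint's range is limited). The gripper opens to 85 mm and grips with 20 to 120 N. Pads are 22 mm wide; open, the fingers measure 114 mm over their backs; the gripper's body (76 mm by 85 mm) begins 54 mm behind the grasp point. The pads swing forward as they close: fully open they stand 13 mm farther back than shut.
Start: joints at [-1.228, 0.477, 0.022, 1.555, -0.011, 1.109, -0.083], TCP at [0.294, 0.608, 0.21] pointing down, gripper open.
Joint ranges: [-2.96, 2.96], [-0.34, 2.1], [-1.41, 1.46], [0.24, 2.44], [-1.37, 4.51], [0.17, 1.92], [-2.96, 2.96]. Speed limits (rad/s): [2.39, 2.39, 3.14, 3.14, 3.14, 3.14, 3.14].

INTERFACE

Orientations are given as a rotation vector (axis times angle).
In Python, from bench import r gives the robot as it stands. The module is installed in compiled form; this text tells all that it offers.
- The arm moves only by the tool servo_tool, never from a script. Its argument "commands" is a list of rows, each a list of 7 numbers: the turn, a rotation vector about the world's x, y, z in degrees, then the shift along the world's x, y, z in mm, then the closure, from 0 (fully open) to 1 (shut). A call has 1 to 5 rows; each row is the pose to reach, as a shift and turn from the pose commanded when the call began; what a row does not reach only later rows make up. A row lasts 1/12 s, in which the tool goes at most 41.7 mm and 7.16 degrees, less where a joint would pass 70% of its speed; a pose out of reach is approached as far as the arm can. A call with a gripper value outside its range is refused whole. The fingers move at their own pace and stop on an object; "force" is the grip in N (left out, the last holds). Time passes only in rows, so rows that repeat a pose let the fingers close. It gives the time, the measured TCP pose, the force, the opening and the grip force at its end, in the units of the state.
- r.get_obs(): the state, without advancing time (a new reading comes with each control period).
- r.grab_frame(name): name is "side" or "top" or "wrist"; returns (picture, depth): 420x560x3 uint8, blue, green, red; 420x560 float32, m along the optical axis (not along the pixel's ray), 0 where there is no reading.
- r.camera_info(name): a dict with "vertical_fov" (degrees; the focal length in pixels is half the picture's height over the tangent of half this angle, whatever the lens; pixels are square), "cx", "cy" (the principal point, pixels), "cam_to_world" (4x4, takes a point from camera to world coordinates); the wrist camera has in their place "T_tool_cam" (4x4, takes a point from camera to tool coordinates, whose origin is the TCP and whose axes are the flange's). Camera axes: x right, y up, looking along -z (the intrinsics and any distortion apply to the point x, -y, -z); pixel columns grow to the right and rows downward; lengths in m; the calibration is good to about 2 mm. The wrist camera is an equidistant fisheye: a pixel r from the principal point sees the ray r / f radians off the axis. A picture is of the moment at which its call begins: read the wrist's pose just before it. camera_info takes no time and is no camera call.
- r.hand_in(): hands the job in; it is judged then, once.
The state is a dict: "clock": time; "joints": joint angles; "qvel": joint speeds; "tau": joint torques, N m; "tcp_pos": TCP position; "orientation": TCP orientation; "contact_force": force on the tool from outside, world axes, zero at the start; "moment": the same for the moment, N m; "grip_width": finger opening in m; "gripper_force": force on a finger pad.
Only numpy, scipy, OpenCV 4.12 (cv2) and the standard library are available. Lean on these libraries where they do the work, as an engineer would, in place of code of your own. Each camera call takes 0.05 s, during which the arm holds its last target. There are 200 camera calls.

## Working session

There is one attempt and no reset: what is moved stays moved. The work goes in short steps, Python scripts to look and compute and a tool call to move; the robot and the scene stay as the last step left them, time stands still between calls to the robot, and variables do not carry over. Pictures are saved under pics/ and viewed, at most 10 in all, crops included, and the job is handed in when it is done.

Besides the shell and the picture viewer there is one more tool, called after "Request:" as name(argument=value, ...), one argument or row to a line, values as JSON. servo_tool: Moves the arm, as the interface text tells. Its arguments: {"type":"object","properties":{"commands":{"type":"array"},"force":{"type":"number"}},"required":["commands"]}

```bash
mkdir -p pics; cat > h.py <<'E'
import numpy as np, cv2
from bench import r
def cam(n):
    i=r.camera_info(n); f=210/np.tan(np.radians(i["vertical_fov"])/2); return i,f
def cloud(n,d):
    i,f=cam(n); v,u=np.mgrid[0:420,0:560]
    P=np.stack([(u-i["cx"])/f*d,-(v-i["cy"])/f*d,-d,np.ones_like(d)],-1)
    return (P@np.array(i["cam_to_world"]).T)[...,:3]
def ray(n,u,v,z):
    i,f=cam(n);T=np.array(i["cam_to_world"]);dv=T[:3,:3]@[(u-i["cx"])/f,-(v-i["cy"])/f,-1];o=T[:3,3]
    return o+dv*(z-o[2])/dv[2]
E
python3 - <<'E'
from h import *
for n in("top","side"):
    im,d=r.grab_frame(n);cv2.imwrite(f"pics/{n}0.png",im);np.savez(f"{n}0.npz",im=im,d=d);print(n,{k:np.round(v,3) for k,v in r.camera_info(n).items()})
o=r.get_obs();print(o["clock"],o["tcp_pos"],o["orientation"])
E
```

```text
top {'vertical_fov': np.float64(44.208), 'cx': np.float64(276.663), 'cy': np.float64(200.852), 'cam_to_world': array([[-0.021,  0.99 , -0.141,  0.415],
       [-1.   , -0.019,  0.02 ,  0.012],
       [ 0.017,  0.141,  0.99 ,  1.232],
       [ 0.   ,  0.   ,  0.   ,  1.   ]])}
side {'vertical_fov': np.float64(45.535), 'cx': np.float64(293.25), 'cy': np.float64(205.546), 'cam_to_world': array([[ 0.896,  0.244, -0.372,  0.131],
       [-0.445,  0.523, -0.727, -0.914],
       [ 0.018,  0.817,  0.577,  0.817],
       [ 0.   ,  0.   ,  0.   ,  1.   ]])}
0.1 [0.29385563 0.60703673 0.20890895] [-7.02106874e-01 -3.06185759e+00  2.62752256e-03]
```

View pics/top0.png

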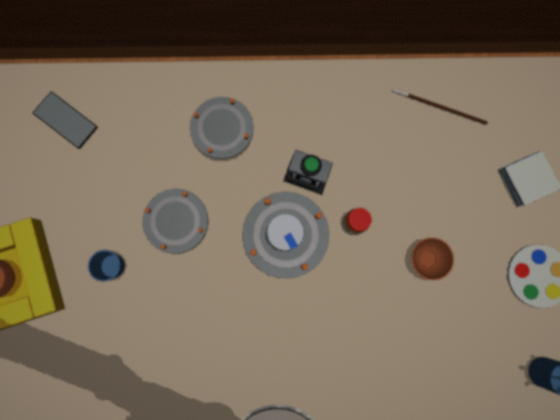

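View pics/side0.png

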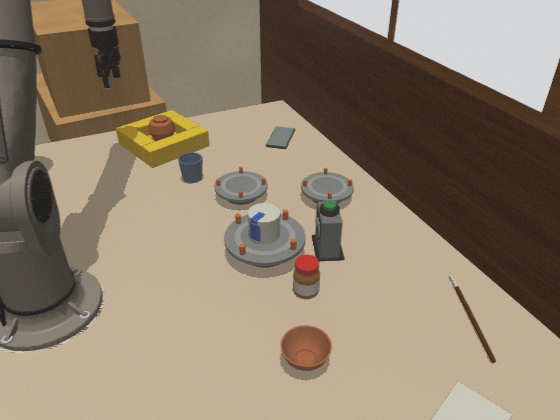

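The top view shows the largest turntable at (286,234), with the jar's blue stripe at (291,241) and the pegs at (267,202), (319,216), (305,267) and (254,252). It also shows the scanner button at (312,164), the glaze jar at (359,220), and the smaller turntables to the left. The side view agrees: jar at (264,224), button at (329,207).

```bash
cat >> h.py <<'E'
def measure(n,im,d):
    hsv=cv2.cvtColor(im,cv2.COLOR_BGR2HSV); X=cloud(n,d); out={}
    def comps(lo,hi,box,mn=8):
        m=cv2.inRange(hsv,lo,hi); k=np.zeros_like(m); x0,y0,x1,y1=box; k[y0:y1,x0:x1]=255
        c,l,s,ce=cv2.connectedComponentsWithStats(m&k)
        return [(ce[i].round(1),s[i,4],np.median(X[l==i],0).round(4)) for i in range(1,c) if s[i,4]>=mn]
    box=(235,185,335,285) if n=="top" else (220,200,310,265)
    out["orange"]=comps((3,130,90),(18,255,255),box)
    out["blue"]=comps((105,120,60),(130,255,255),box)
    out["white"]=comps((0,0,150),(180,60,255),box,60)
    out["green"]=comps((45,120,40),(85,255,255),(280,140,345,215),8)
    return out
E
python3 - <<'E'
from h import *
for n in("top","side"):
    z=np.load(f"{n}0.npz");o=measure(n,z["im"],z["d"])
    for k in o:
        for c in o[k]: print(n,k,*c)
    X=cloud(n,z["d"]); 
    if n=="top":
        for u,v in[(359,220),(300,165),(326,173),(294,160),(432,259),(106,265),(286,203),(276,150),(306,192)]:print(u,v,X[v,u].round(3))
E
```

```text
top orange [267.2 201. ] 23 [0.5795 0.0106 0.0752]
top orange [318.1 215. ] 24 [ 0.5459 -0.1038  0.0736]
top orange [253. 252.] 21 [0.4658 0.044  0.0745]
top orange [304.5 266.5] 24 [ 0.4313 -0.0701  0.0738]
top blue [290.5 240.9] 102 [ 0.4859 -0.0383  0.1182]
top white [284.4 230.2] 785 [ 0.5102 -0.0231  0.1173]
top green [311.  163.8] 185 [ 0.6506 -0.086   0.1356]
359 220 [ 0.531 -0.193  0.088]
300 165 [ 0.651 -0.063  0.123]
326 173 [ 0.634 -0.12   0.114]
294 160 [ 0.664 -0.051  0.116]
432 259 [ 0.444 -0.379  0.002]
106 265 [0.446 0.391 0.004]
286 203 [ 0.578 -0.033  0.052]
276 150 [ 0.716 -0.014  0.   ]
306 192 [ 0.611 -0.084 -0.001]
side orange [284.8 214.1] 43 [0.5778 0.0066 0.0677]
side orange [237.5 218.3] 40 [0.4637 0.0397 0.0684]
side orange [292.9 243.8] 48 [ 0.5442 -0.1092  0.0685]
side orange [241.8 249. ] 47 [ 0.4296 -0.0754  0.0684]
side blue [257.7 216.3] 60 [ 0.486  -0.0391  0.1198]
side white [267.  218.4] 1720 [0.5262 0.0592 0.0016]
side white [275.9 242.5] 241 [ 0.5253 -0.0759  0.051 ]
side white [239.  233.8] 96 [0.4459 0.002  0.051 ]
side green [329.5 204. ] 66 [ 0.6501 -0.0882  0.1372]
```

```bash
cat >> h.py <<'E'
def stripe(n,im,d):
    """jar lid centre, stripe heading, scanner direction from one frame (deg)"""
    hsv=cv2.cvtColor(im,cv2.COLOR_BGR2HSV); X=cloud(n,d)
    near=(np.hypot(X[...,0]-.5056,X[...,1]+.03)<.065)&(X[...,2]>.110)&(X[...,2]<.126)
    lid=X[near][:,:2].astype(np.float32); c,R=cv2.minEnclosingCircle(lid); c=np.array(c)
    b=near&(cv2.inRange(hsv,(105,110,50),(130,255,255))>0); B=X[b][:,:2]; m=B.mean(0)
    vx,vy=cv2.fitLine(B.astype(np.float32),cv2.DIST_L2,0,.001,.001)[:2,0]
    if np.dot((vx,vy),m-c)<0: vx,vy=-vx,-vy
    ang=lambda v:round(float(np.degrees(np.arctan2(v[1],v[0]))),1)
    return dict(c=c.round(4),cm=lid.mean(0).round(4),R=round(R,4),m=m.round(4),cent=ang(m-lid.mean(0)),pca=ang((vx,vy)),n=len(B))
E
python3 - <<'E'
from h import *
for n in("top","side"):
    z=np.load(f"{n}0.npz");print(n,stripe(n,z["im"],z["d"]))
z=np.load("top0.npz");X=cloud("top",z["d"]);m=(X[...,2]>.105)&(X[...,2]<.126)&(np.hypot(X[...,0]-.6506,X[...,1]+.086)<.07)
p=X[m][:,:2]*1000;print(cv2.minAreaRect(p.astype(np.float32)))
o=r.get_obs();R=cv2.Rodrigues(o["orientation"])[0];print(R.round(3))
i=r.camera_info("wrist");print(np.round(i["T_tool_cam"],3))
E
```

```text
top {'c': array([ 0.5066, -0.027 ]), 'cm': array([ 0.5067, -0.0265], dtype=float32), 'R': 0.0399, 'm': array([ 0.4862, -0.0382]), 'cent': -150.3, 'pca': -151.6, 'n': 104}
side {'c': array([ 0.5059, -0.0296]), 'cm': array([ 0.5044, -0.0331], dtype=float32), 'R': 0.0405, 'm': array([ 0.4843, -0.0399]), 'cent': -161.3, 'pca': -152.8, 'n': 68}
((651.1029052734375, -85.67727661132812), (89.86298370361328, 52.179710388183594), 69.25641632080078)
[[-0.9    0.436 -0.001]
 [ 0.436  0.9   -0.002]
 [-0.    -0.002 -1.   ]]
[[-0.     0.95   0.314  0.08 ]
 [ 1.     0.     0.001 -0.001]
 [ 0.001  0.314 -0.95  -0.165]
 [ 0.     0.     0.     1.   ]]
```

Request:
servo_tool(
  commands=[
    [0,0,-6.3,14,-30,0,0.65],
    [0,0,-12.6,28,-60,0,0.65],
    [0,0,-18.9,43,-90,0,0.65],
    [0,0,-25.2,57,-120,0,0.65],
    [0,0,-31.5,71,-150,0,0.65],
  ],
  force=20,
)

```text
clock: 0.52
tcp_pos: [0.3654, 0.4558, 0.2094]
orientation: [-1.514, -2.752, 0.001]
contact_force: [0.4, 0.3, 0.5]
grip_width: 0.03
gripper_force: 0.0
```

Request:
servo_tool(
  commands=[
    [0,0,-6.3,14,-30,0,0.65],
    [0,0,-12.6,28,-60,0,0.65],
    [0,0,-18.9,43,-90,0,0.65],
    [0,0,-25.2,57,-120,0,0.65],
    [0,0,-31.5,71,-150,0,0.65],
  ],
)

```text
clock: 0.93
tcp_pos: [0.4363, 0.3058, 0.2096]
orientation: [-2.205, -2.238, 0.001]
contact_force: [0.8, 0.6, -0.4]
grip_width: 0.0299
gripper_force: 0.0
```

Request:
servo_tool(
  commands=[
    [0,0,-6.3,14,-30,0,0.65],
    [0,0,-12.6,28,-60,0,0.65],
    [0,0,-18.9,43,-90,0,0.65],
    [0,0,-25.2,57,-120,0,0.65],
    [0,0,-31.5,71,-150,0,0.65],
  ],
)

```text
clock: 1.35
tcp_pos: [0.5073, 0.156, 0.2097]
orientation: [-2.729, -1.556, 0.0]
contact_force: [0.1, 0.1, -0.5]
grip_width: 0.03
gripper_force: 0.0
```

Request:
servo_tool(
  commands=[
    [0,0,-6.3,14,-30,0,0.65],
    [0,0,-12.6,28,-60,0,0.65],
    [0,0,-18.9,43,-90,0,0.65],
    [0,0,-25.2,57,-120,0,0.65],
    [0,0,-31.5,72,-148,0,0.65],
  ],
)

```text
clock: 1.77
tcp_pos: [0.5791, 0.0077, 0.2097]
orientation: [-3.049, -0.756, 0.001]
contact_force: [0.6, -0.4, -0.7]
grip_width: 0.0299
gripper_force: 0.0
```

Request:
servo_tool(
  commands=[
    [0,0,0,0,1,-30,0.65],
    [0,0,0,0,1,-60,0.65],
    [0,0,0,0,1,-90,0.65],
    [0,0,0,0,1,-118,0.65],
    [0,0,0,0,1,-118,0.65],
  ],
)

```text
clock: 2.18
tcp_pos: [0.5748, 0.0108, 0.0866]
orientation: [-3.046, -0.765, 0.015]
contact_force: [-1.0, 0.1, -0.4]
grip_width: 0.0303
gripper_force: 0.0
```

```bash
python3 - <<'E'
from h import *
im,d=r.grab_frame("wrist");cv2.imwrite("pics/w1.png",im)
E
```

```text
(no output)
```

View pics/w1.png

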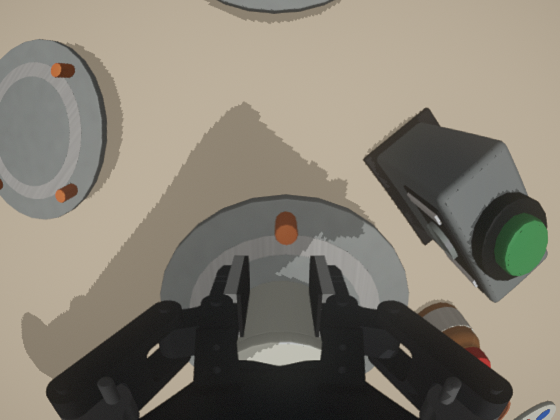

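The wrist view shows the peg at (286,228), centred between the fingertips at (243,295) and (316,290). The scanner button is at (521,245). Next I'll check the settled pose before descending.

```bash
python3 - <<'E'
from h import *
o=r.get_obs();print(o["clock"],o["tcp_pos"],o["orientation"],o["contact_force"],o["joints"])
im,d=r.grab_frame("wrist");o=r.get_obs();i=r.camera_info("wrist");f=210/np.tan(np.radians(i["vertical_fov"])/2)
hsv=cv2.cvtColor(im,cv2.COLOR_BGR2HSV);m=cv2.inRange(hsv,(3,130,90),(18,255,255));m[:200]=0;m[250:]=0;m[:,:260]=0;m[:,310:]=0
v,u=np.nonzero(m);x=(u-i["cx"])/f;y=(v-i["cy"])/f;t=np.hypot(x,y);z=d[v,u]
s=np.tan(t)/np.maximum(t,1e-9);P=np.stack([x*s*z,-y*s*z,-z,np.ones(len(z))])
T=np.eye(4);T[:3,:3]=cv2.Rodrigues(o["orientation"])[0];T[:3,3]=o["tcp_pos"]
Q=(T@np.array(i["T_tool_cam"])@P)[:3].T;k=Q[:,2]>.071;print(len(k),Q[k].mean(0).round(4),Q[:,2].max(),k.sum())
E
```

```text
2.2333 [0.57653872 0.01048842 0.08935733] [-3.0468057  -0.7642939   0.01000977] [0.01707338 0.83479553 0.30686821] [-0.56411462  0.52366865  0.58072953  1.9243689  -0.38631417  0.81228203
 -0.85198113]
568 [0.5851 0.0102 0.0785] 0.25647901750219027 423
```

Request:
servo_tool(
  commands=[
    [0,0,0,0,0,-12,0.65],
    [0,0,0,0,0,-24,0.65],
    [0,0,0,0,0,-34,0.65],
    [0,0,0,0,0,-34,0.74],
    [0,0,0,0,0,-34,0.74],
  ],
)

```text
clock: 2.7
tcp_pos: [0.5787, 0.0106, 0.0574]
orientation: [-3.047, -0.765, 0.002]
contact_force: [0.3, 0.2, -0.5]
grip_width: 0.0219
gripper_force: 0.0
```

```bash
python3 - <<'E'
import numpy as np
for s,e,step in((28.6,125.6,4.85),):
    a=s
    while a<e-.1:
        A=np.radians(a+np.arange(1,6)*step);p=85*np.c_[np.cos(A),np.sin(A)]-85*np.array([np.cos(np.radians(a)),np.sin(np.radians(a))])
        print([[0,0,round(step*(k+1),2),round(q[0],1),round(q[1],1),0,.74] for k,q in enumerate(p)]);a+=5*step
E
```

```text
[[0, 0, 4.85, np.float64(-3.7), np.float64(6.2), 0, 0.74], [0, 0, 9.7, np.float64(-7.9), np.float64(12.0), 0, 0.74], [0, 0, 14.55, np.float64(-12.6), np.float64(17.4), 0, 0.74], [0, 0, 19.4, np.float64(-17.8), np.float64(22.5), 0, 0.74], [0, 0, 24.25, np.float64(-23.3), np.float64(27.1), 0, 0.74]]
[[0, 0, 4.85, np.float64(-5.9), np.float64(4.1), 0, 0.74], [0, 0, 9.7, np.float64(-12.1), np.float64(7.7), 0, 0.74], [0, 0, 14.55, np.float64(-18.7), np.float64(10.7), 0, 0.74], [0, 0, 19.4, np.float64(-25.4), np.float64(13.2), 0, 0.74], [0, 0, 24.25, np.float64(-32.4), np.float64(15.1), 0, 0.74]]
[[0, 0, 4.85, np.float64(-7.1), np.float64(1.3), 0, 0.74], [0, 0, 9.7, np.float64(-14.2), np.float64(2.0), 0, 0.74], [0, 0, 14.55, np.float64(-21.4), np.float64(2.1), 0, 0.74], [0, 0, 19.4, np.float64(-28.6), np.float64(1.6), 0, 0.74], [0, 0, 24.25, np.float64(-35.7), np.float64(0.5), 0, 0.74]]
[[0, 0, 4.85, np.float64(-7.0), np.float64(-1.7), 0, 0.74], [0, 0, 9.7, np.float64(-13.8), np.float64(-4.0), 0, 0.74], [0, 0, 14.55, np.float64(-20.4), np.float64(-6.9), 0, 0.74], [0, 0, 19.4, np.float64(-26.7), np.float64(-10.3), 0, 0.74], [0, 0, 24.25, np.float64(-32.8), np.float64(-14.2), 0, 0.74]]
```

Request:
servo_tool(
  commands=[
    [0,0,4.85,-4,6,0,0.74],
    [0,0,9.7,-8,12,0,0.74],
    [0,0,14.55,-12.5,17.5,0,0.74],
    [0,0,19.4,-18,22.5,0,0.74],
    [0,0,24.25,-23.5,27,0,0.74],
  ],
)

```text
clock: 3.12
tcp_pos: [0.556, 0.0379, 0.0585]
orientation: [2.815, 1.393, 0.002]
contact_force: [0.4, 0.4, -0.1]
grip_width: 0.022
gripper_force: 0.0
```

Request:
servo_tool(
  commands=[
    [0,0,4.85,-6,4,0,0.74],
    [0,0,9.7,-12,7.5,0,0.74],
    [0,0,14.55,-18.5,10.5,0,0.74],
    [0,0,19.4,-25.5,13,0,0.74],
    [0,0,24.25,-32.5,15,0,0.74],
  ],
)

```text
clock: 3.53
tcp_pos: [0.5234, 0.0528, 0.0585]
orientation: [2.46, 1.953, 0.002]
contact_force: [-1.0, -0.0, -0.9]
grip_width: 0.0222
gripper_force: 0.0
```

Request:
servo_tool(
  commands=[
    [0,0,4.85,-7,1.5,0,0.74],
    [0,0,9.7,-14,2,0,0.74],
    [0,0,14.55,-21.5,2,0,0.74],
    [0,0,19.4,-28.5,1.5,0,0.74],
    [0,0,24.25,-36,0.5,0,0.74],
  ],
)

```text
clock: 3.95
tcp_pos: [0.4875, 0.0531, 0.0585]
orientation: [1.994, 2.426, 0.002]
contact_force: [0.0, -0.6, -0.7]
grip_width: 0.0225
gripper_force: 0.0
```

Request:
servo_tool(
  commands=[
    [0,0,4.85,-7,-2,0,0.74],
    [0,0,9.7,-14,-4,0,0.74],
    [0,0,14.55,-20.5,-7,0,0.74],
    [0,0,19.4,-26.5,-10,0,0.74],
    [0,0,24.25,-32.5,-14,0,0.74],
  ],
)

```text
clock: 4.37
tcp_pos: [0.455, 0.039, 0.0585]
orientation: [1.44, 2.791, 0.001]
contact_force: [-0.1, 0.4, -0.2]
grip_width: 0.0224
gripper_force: 0.0
```

Request:
servo_tool(
  commands=[
    [0,0,0,0,0,0,0.65],
    [0,0,0,0,0,20,0.65],
    [0,0,0,0,0,50,0.65],
    [0,0,0,0,0,80,0.65],
    [0,0,0,40,0,90,0.65],
  ],
)

```text
clock: 4.78
tcp_pos: [0.4911, 0.039, 0.1518]
orientation: [-1.45, -2.786, -0.002]
contact_force: [-0.1, 0.8, -0.4]
grip_width: 0.0297
gripper_force: 0.0
```

```bash
python3 - <<'E'
from h import *
for n in("top","side"):
    im,d=r.grab_frame(n);cv2.imwrite(f"pics/{n}1.png",im);np.savez(f"{n}1.npz",im=im,d=d);o=measure(n,im,d)
    for c in o["orange"]: print(n,*c)
    try: print(stripe(n,im,d))
    except Exception as e: print(e)
o=r.get_obs();print(o["clock"],o["tcp_pos"],o["joints"])
E
```

```text
top [318.1 215. ] 24 [ 0.5459 -0.1039  0.0741]
top [304.4 266.5] 24 [ 0.4313 -0.0691  0.074 ]
{'c': array([ 0.5068, -0.0312]), 'cm': array([ 0.5075, -0.0423], dtype=float32), 'R': 0.039, 'm': array([ 0.4862, -0.0381]), 'cent': 169.0, 'pca': -150.8, 'n': 105}
side [284.7 214.2] 42 [0.5784 0.0061 0.0682]
side [237.5 218.4] 39 [0.4639 0.0401 0.0683]
side [292.9 243.9] 49 [ 0.5441 -0.1088  0.0696]
side [241.8 249. ] 47 [ 0.4295 -0.0754  0.0689]
{'c': array([ 0.5064, -0.0294]), 'cm': array([ 0.5043, -0.033 ], dtype=float32), 'R': 0.041, 'm': array([ 0.484 , -0.0401]), 'cent': -160.7, 'pca': -151.9, 'n': 70}
4.8833 [0.50206022 0.04000425 0.15205153] [-0.33053206  0.25847262  0.14867344  2.03553221 -0.05082514  0.8387571
  0.45746666]
```

View pics/side1.png

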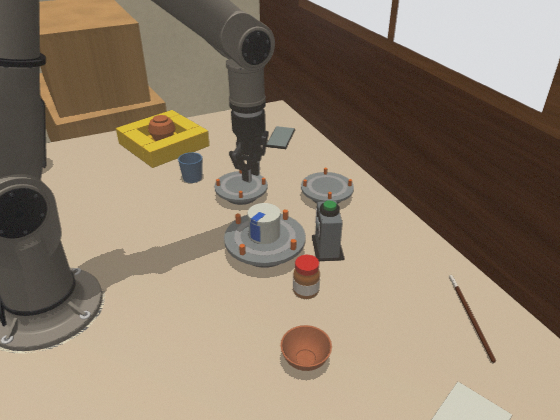

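The wheel didn't move: the stripe is still at about (257,217) and the pegs are unchanged. The fingertip appears near (248,182). I'll compare that with the reported TCP.

```bash
python3 - <<'E'
from h import *
def proj(n,p):
    i,f=cam(n);q=np.linalg.inv(np.array(i["cam_to_world"]))@[*p,1];return i["cx"]+f*q[0]/-q[2],i["cy"]-f*q[1]/-q[2]
o=r.get_obs();t=o["tcp_pos"];print(t,proj("side",t),proj("top",t))
z=np.load("side1.npz");X=cloud("side",z["d"]);m=np.zeros((420,560),bool);m[120:200,225:275]=1
m&=(X[...,2]>.09)&(X[...,2]<.4)
P=X[m];
for h in np.arange(.1,.26,.015):
    s=P[abs(P[:,2]-h)<.0075]
    if len(s):print(round(h,3),len(s),s.min(0).round(3),s.max(0).round(3))
z=np.load("top1.npz");X=cloud("top",z["d"]);k=(X[...,2]>.14)&(X[...,2]<.2);print(X[k].min(0),X[k].max(0),k.sum())
E
```

```text
[0.50206022 0.04000425 0.15205153] (np.float64(250.6303477762241), np.float64(186.3502082248236)) (np.float64(253.60377927522862), np.float64(232.94349150516913))
0.175 26 [0.483 0.021 0.175] [0.527 0.055 0.182]
0.19 92 [0.476 0.017 0.183] [0.527 0.057 0.197]
0.205 103 [0.476 0.017 0.198] [0.527 0.059 0.212]
0.22 84 [0.459 0.003 0.213] [0.546 0.06  0.227]
0.235 137 [ 0.454 -0.     0.228] [0.553 0.061 0.242]
0.25 197 [ 0.447 -0.005  0.243] [0.556 0.064 0.257]
[ 0.63857236 -0.09205175  0.14002822] [ 0.66246267 -0.07919912  0.14183573] 8
```

View pics/top1.png

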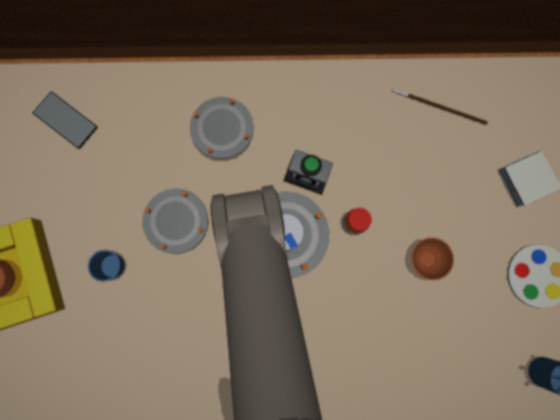

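The top view shows only the arm covering the wheel. In the side data the open fingertips sit about 20 mm above the TCP, so they passed over the peg. I'll shut the fingers, which puts the tips at the TCP, and push the peg from behind.

Request:
servo_tool(
  commands=[
    [0,0,-6.8,0,0,20,1],
    [0,0,-13.6,4,0,40,1],
    [0,0,-20.4,10,0,40,1],
    [0,0,-27.2,16,-2,40,1],
    [0,0,-34,22,-4,40,1],
  ],
)

```text
clock: 5.3
tcp_pos: [0.5175, 0.0353, 0.1884]
orientation: [2.207, 2.234, 0.002]
contact_force: [0.3, 0.2, 0.0]
grip_width: 0.0002
gripper_force: 0.0
```

Request:
servo_tool(
  commands=[
    [0,0,-6.8,6,-2,0,1],
    [0,0,-13.6,13,-5,0,1],
    [0,0,-20.4,20,-9,0,1],
    [0,0,-27.2,27,-13,0,1],
    [0,0,-34,34,-18,0,1],
  ],
)

```text
clock: 5.72
tcp_pos: [0.5514, 0.0172, 0.1879]
orientation: [2.765, 1.492, 0.001]
contact_force: [-0.1, 0.3, 0.2]
grip_width: 0.0001
gripper_force: 0.0
```

Request:
servo_tool(
  commands=[
    [0,0,-6.8,6,-8,0,1],
    [0,0,-13.6,13,-16,0,1],
    [0,0,-20.4,20,-24,0,1],
    [0,0,-27.2,28,-32,0,1],
    [0,0,-34,36,-44,0,1],
  ],
)

```text
clock: 6.13
tcp_pos: [0.5874, -0.0262, 0.1879]
orientation: [-3.08, -0.62, -0.001]
contact_force: [0.1, -0.2, 0.5]
grip_width: -0.0
gripper_force: 0.0
```

Request:
servo_tool(
  commands=[
    [0,0,-6.8,0,0,0,1],
    [0,0,-13.6,0,0,0,1],
    [0,0,-20.6,0,0,0,1],
    [0,0,-20.6,0,0,0,1],
    [0,0,-20.6,0,0,0,1],
  ],
)

```text
clock: 6.55
tcp_pos: [0.5868, -0.0267, 0.1878]
orientation: [3.14, 0.074, 0.0]
contact_force: [0.8, 0.3, -0.2]
grip_width: -0.0
gripper_force: 0.0
```

```bash
python3 - <<'E'
from h import *
im,d=r.grab_frame("wrist");cv2.imwrite("pics/w2.png",im)
o=r.get_obs();print(o["clock"],o["tcp_pos"],cv2.Rodrigues(o["orientation"])[0].round(3),o["grip_width"],o["joints"])
E
```

```text
6.6 [ 0.58677958 -0.02664543  0.18779729] [[ 0.999  0.048  0.   ]
 [ 0.048 -0.999 -0.   ]
 [ 0.     0.    -1.   ]] 0.0005806614528587817 [-0.50649203  0.39659719  0.58033824  1.82452269 -0.25490759  0.99509294
 -1.3445888 ]
```

View pics/w2.png

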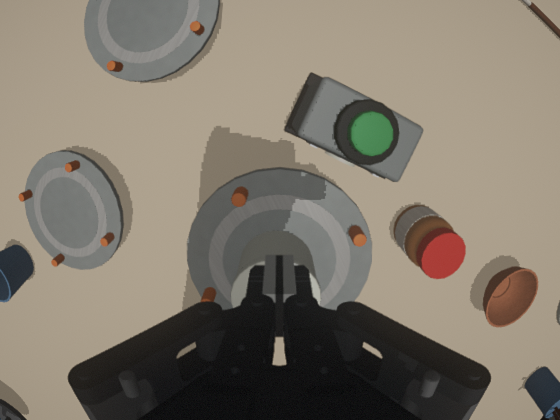

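The wrist view shows the shut fingertips at (282,262). Peg 0 is at (239,197), the peg on the other side is at (358,236), and the button is at (372,133). The way down is clear.

Request:
servo_tool(
  commands=[
    [0,0,0,2,0,-33,1],
    [0,0,0,2,0,-66,1],
    [0,0,0,2,0,-98,1],
    [0,0,0,2,0,-118,1],
    [0,0,0,2,0,-128,1],
  ],
)

```text
clock: 7.02
tcp_pos: [0.5867, -0.0267, 0.0569]
orientation: [3.141, 0.074, -0.007]
contact_force: [-0.4, -0.4, 0.3]
grip_width: 0.0
gripper_force: 0.0
```

```bash
python3 - <<'E'
import numpy as np
a=3;st=4.5
for c in range(7):
    A=np.radians(a+np.arange(0,6)*st);p=86*np.c_[np.cos(A),np.sin(A)];p=p[1:]-p[0]
    print(a+5*st,(2*p).round().astype(int).tolist());a+=5*st
E
```

```text
25.5 [[-1, 13], [-4, 27], [-7, 40], [-11, 53], [-17, 65]]
48.0 [[-6, 12], [-13, 23], [-22, 34], [-30, 44], [-40, 54]]
70.5 [[-10, 9], [-21, 16], [-33, 23], [-45, 29], [-58, 34]]
93.0 [[-13, 4], [-26, 7], [-39, 9], [-53, 10], [-66, 10]]
115.5 [[-13, -1], [-27, -4], [-40, -7], [-53, -11], [-65, -17]]
138.0 [[-12, -6], [-23, -13], [-34, -22], [-44, -30], [-54, -40]]
160.5 [[-9, -10], [-16, -21], [-23, -33], [-29, -45], [-34, -58]]
```

Request:
servo_tool(
  commands=[
    [0,0,4.5,-0.5,6.5,0,1],
    [0,0,9,-2,13.5,0,1],
    [0,0,13.5,-3.5,20,0,1],
    [0,0,18,-5.5,26.5,0,1],
    [0,0,22.5,-8.5,32.5,0,1],
  ],
)

```text
clock: 7.43
tcp_pos: [0.5811, 0.006, 0.0608]
orientation: [3.065, 0.69, 0.003]
contact_force: [0.2, 0.7, -1.0]
grip_width: -0.0002
gripper_force: 0.0
```

Request:
servo_tool(
  commands=[
    [0,0,4.5,-3,6,0,1],
    [0,0,9,-6.5,11.5,0,1],
    [0,0,13.5,-11,17,0,1],
    [0,0,18,-15,22,0,1],
    [0,0,22.5,-20,27,0,1],
  ],
)

```text
clock: 7.85
tcp_pos: [0.561, 0.0329, 0.0609]
orientation: [2.871, 1.275, 0.003]
contact_force: [-0.2, -0.4, 0.3]
grip_width: -0.0002
gripper_force: 0.0
```

```bash
cat > look.py <<'E'
from h import *
im,d=r.grab_frame("side");o=measure("side",im,d);X=cloud("side",d)
for c in o["orange"]: print(*c,"ang",np.degrees(np.arctan2(c[2][1]+.0346,c[2][0]-.5038)).round(1))
print(o["blue"]);
try: print(stripe("side",im,d))
except Exception as e: print(e)
o=r.get_obs();t=o["tcp_pos"];print(o["clock"],t,"finger ang",np.degrees(np.arctan2(t[1]+.031,t[0]-.5047)),o["contact_force"])
E
python3 look.py
```

```text
[284.8 214.3] 43 [0.5787 0.0053 0.068 ] ang 28.0
[237.5 218.4] 39 [0.4637 0.039  0.0675] ang 118.6
[292.9 243.9] 49 [ 0.5439 -0.109   0.0676] ang -61.7
[241.8 249. ] 47 [ 0.4293 -0.0763  0.069 ] ang -150.8
[(array([257.7, 216.3]), np.int32(60), array([ 0.4854, -0.0392,  0.1197])), (array([256.9, 230.2]), np.int32(17), array([ 0.478 , -0.0519,  0.0912])), (array([256.5, 237.5]), np.int32(15), array([ 0.4771, -0.052 ,  0.0661]))]
{'c': array([ 0.5057, -0.0277]), 'cm': array([ 0.5045, -0.0331], dtype=float32), 'R': 0.0416, 'm': array([ 0.4838, -0.0401]), 'cent': -161.2, 'pca': -150.7, 'n': 71}
7.9 [0.55984356 0.03403076 0.06069051] finger ang 49.70335058480253 [-1.37424773  0.51583829 -0.59333673]
```

```bash
python3 - <<'E'
from h import *
im,d=r.grab_frame("side");X=cloud("side",d);cv2.imwrite("pics/s3.png",cv2.resize(im[110:260,180:380],None,fx=3,fy=3))
hsv=cv2.cvtColor(im,cv2.COLOR_BGR2HSV)
m=(hsv[...,2]<70)&(np.hypot(X[...,0]-.5598,X[...,1]-.034)<.05)&(X[...,2]>.055)
P=X[m]
for h in np.arange(.06,.2,.01):
    s=P[abs(P[:,2]-h)<.005]
    if len(s):print(round(h,3),len(s),s.min(0).round(3),s.max(0).round(3))
i,f=cam("side");t=r.get_obs()["tcp_pos"];q=np.linalg.inv(np.array(i["cam_to_world"]))@[*t,1];u,v=i["cx"]+f*q[0]/-q[2],i["cy"]-f*q[1]/-q[2];print(u,v,3*(u-180),3*(v-110),t)
E
```

```text
0.09 4 [0.549 0.025 0.091] [0.563 0.036 0.094]
0.1 21 [0.545 0.021 0.096] [0.568 0.04  0.105]
0.11 17 [0.545 0.021 0.106] [0.568 0.038 0.113]
0.12 18 [0.546 0.02  0.116] [0.567 0.037 0.123]
0.13 71 [0.529 0.007 0.125] [0.575 0.048 0.135]
0.14 122 [0.522 0.    0.135] [0.586 0.068 0.145]
0.15 94 [ 0.515 -0.006  0.145] [0.587 0.067 0.155]
0.16 101 [ 0.516 -0.009  0.155] [0.589 0.068 0.165]
0.17 95 [ 0.515 -0.007  0.165] [0.594 0.064 0.175]
0.18 118 [ 0.52  -0.002  0.176] [0.594 0.062 0.185]
0.19 135 [ 0.523 -0.     0.185] [0.59  0.053 0.195]
0.2 60 [ 0.525 -0.     0.195] [0.59  0.051 0.205]
273.7214580095776 212.23815682407803 281.16437402873277 306.7144704722341 [0.56025835 0.03350122 0.06065422]
```

View pics/s3.png

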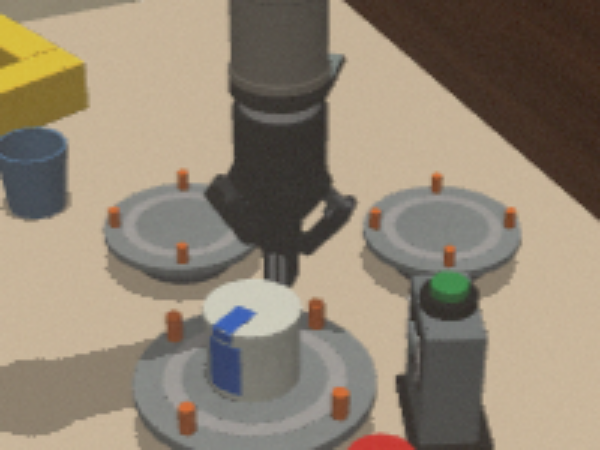

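The crop shows the tip at (285,283), cut off by the jar lid, and all the pegs are still unmoved. I'll measure the fingertips' real height with the wrist depth.

```bash
cat >> h.py <<'E'
def wcloud(d):
    o=r.get_obs();i=r.camera_info("wrist");f=210/np.tan(np.radians(i["vertical_fov"])/2)
    v,u=np.mgrid[0:420,0:560];x=(u-i["cx"])/f;y=(v-i["cy"])/f;t=np.maximum(np.hypot(x,y),1e-9);s=np.tan(t)/t
    C=np.stack([x*s*d,-y*s*d,-d,np.ones_like(d)],-1)@np.array(i["T_tool_cam"]).T
    T=np.eye(4);T[:3,:3]=cv2.Rodrigues(o["orientation"])[0];T[:3,3]=o["tcp_pos"]
    return C[...,:3],(C@T.T)[...,:3]
E
python3 - <<'E'
from h import *
im,d=r.grab_frame("wrist");C,W=wcloud(d);np.savez("w3.npz",im=im,d=d,C=C,W=W)
ok=d>.02
m=ok&(abs(C[...,0])<.03)&(abs(C[...,1])<.03)&(d<.24)&(C[...,2]>-.08)
P=C[m];
for a in np.arange(-.08,.06,.01):
    s=P[(P[:,2]>=a)&(P[:,2]<a+.01)]
    if len(s):print(a.round(3),len(s),s.min(0).round(3),s.max(0).round(3))
hsv=cv2.cvtColor(im,cv2.COLOR_BGR2HSV);o=cv2.inRange(hsv,(3,150,80),(16,255,255))
n,l,s,c=cv2.connectedComponentsWithStats(o)
for k in range(1,n):
    if s[k,4]>40: q=W[(l==k)&ok];print(c[k].round(),s[k,4],np.median(q,0).round(3),np.percentile(q[:,2],95).round(3))
print("table",np.median(W[20:60,250:350][...,2]))
E
```

```text
-0.08 4285 [-0.013 -0.03  -0.08 ] [ 0.014  0.03  -0.07 ]
-0.07 1521 [-0.013 -0.03  -0.07 ] [ 0.014  0.03  -0.06 ]
-0.06 794 [-0.012 -0.014 -0.06 ] [ 0.011  0.014 -0.05 ]
-0.05 737 [ 0.005 -0.013 -0.05 ] [ 0.011  0.014 -0.04 ]
-0.04 583 [ 0.005 -0.014 -0.04 ] [ 0.012  0.014 -0.03 ]
-0.03 107 [ 0.006 -0.011 -0.03 ] [ 0.011  0.011 -0.026]
-0.02 195 [-0.01   0.025 -0.017] [ 0.003  0.03  -0.01 ]
-0.01 108 [-0.005  0.025 -0.01 ] [ 0.003  0.03  -0.   ]
-0.0 3716 [-0.03 -0.03  0.  ] [0.016 0.03  0.01 ]
0.01 1638 [-0.03 -0.03  0.01] [0.016 0.03  0.02 ]
0.02 3 [ 0.01  -0.029  0.02 ] [ 0.013 -0.014  0.02 ]
0.05 2386 [-0.003 -0.03   0.057] [0.03 0.03 0.06]
0.06 921 [-0.002 -0.03   0.06 ] [0.03  0.03  0.063]
[480.  22.] 150 [0.739 0.056 0.058] 0.059
[ 83. 132.] 239 [0.523 0.163 0.057] 0.059
[335. 261.] 675 [0.583 0.012 0.075] 0.077
[164. 315.] 162 [0.472 0.048 0.06 ] 0.068
table 0.0009974043326948026
```

```bash
python3 - <<'E'
from h import *
z=np.load("w3.npz");C=z["C"];d=z["d"]
m=(d>.02)&(abs(C[...,0])<.08)&(abs(C[...,1])<.08)&(C[...,2]<-.03);P=C[m]
for a in np.arange(-.16,-.03,.01):
    s=P[(P[:,2]>=a)&(P[:,2]<a+.01)]
    if len(s):print(a.round(3),len(s),s.min(0).round(3),s.max(0).round(3))
E
```

```text
-0.13 1806 [ 0.003 -0.051 -0.125] [ 0.021  0.05  -0.12 ]
-0.12 10953 [-0.006 -0.061 -0.12 ] [ 0.021  0.062 -0.11 ]
-0.11 8759 [-0.011 -0.062 -0.11 ] [ 0.018  0.063 -0.1  ]
-0.1 7146 [-0.011 -0.055 -0.1  ] [ 0.018  0.055 -0.09 ]
-0.09 4268 [-0.011 -0.047 -0.09 ] [ 0.017  0.048 -0.08 ]
-0.08 5150 [-0.013 -0.039 -0.08 ] [ 0.014  0.039 -0.07 ]
-0.07 1528 [-0.013 -0.031 -0.07 ] [ 0.014  0.031 -0.06 ]
-0.06 794 [-0.012 -0.014 -0.06 ] [ 0.011  0.014 -0.05 ]
-0.05 830 [-0.045 -0.013 -0.05 ] [ 0.011  0.014 -0.04 ]
-0.04 705 [-0.045 -0.014 -0.04 ] [ 0.012  0.014 -0.03 ]
```

The wrist depth shows the real fingertips end 26 mm behind the TCP, so I'd been passing above the pegs. I'll go back and then down to TCP z ≈ 0.033, which puts the tips at about 0.059.

Request:
servo_tool(
  commands=[
    [0,0,-4.5,5,-5,15,1],
    [0,0,-9,9,-10,15,1],
    [0,0,-13.5,13.5,-15.5,15,1],
    [0,0,-18,17,-21,15,1],
    [0,0,-22.5,20,-27,15,1],
  ],
)

```text
clock: 8.42
tcp_pos: [0.5813, 0.0049, 0.0755]
orientation: [3.068, 0.672, 0.003]
contact_force: [-0.6, 0.3, -0.7]
grip_width: 0.0001
gripper_force: 0.0
```

Request:
servo_tool(
  commands=[
    [0,0,-4.5,3,-6,0,1],
    [0,0,-9,5,-12.5,0,1],
    [0,0,-13.5,6.5,-19,0,1],
    [0,0,-18,8,-26,0,1],
    [0,0,-22.5,9,-34,0,1],
  ],
)

```text
clock: 8.83
tcp_pos: [0.5901, -0.0291, 0.0754]
orientation: [3.141, 0.061, 0.002]
contact_force: [-0.1, 0.2, 0.0]
grip_width: 0.0002
gripper_force: 0.0
```

Request:
servo_tool(
  commands=[
    [0,0,0,0,0,-12,1],
    [0,0,0,0,0,-25,1],
    [0,0,0,0,0,-36,1],
    [0,0,0,0,0,-43,1],
    [0,0,0,0,0,-43,1],
  ],
)

```text
clock: 9.25
tcp_pos: [0.588, -0.0278, 0.0297]
orientation: [-3.141, -0.073, 0.004]
contact_force: [-0.6, 1.0, 0.4]
grip_width: -0.0
gripper_force: 0.0
```

Request:
servo_tool(
  commands=[
    [0,0,4.5,-0.5,6.5,0,1],
    [0,0,9,-2,13.5,0,1],
    [0,0,13.5,-3.5,20,0,1],
    [0,0,18,-5.5,26.5,0,1],
    [0,0,22.5,-8.5,33,0,1],
  ],
)

```text
clock: 9.67
tcp_pos: [0.5807, 0.0047, 0.0318]
orientation: [3.065, 0.688, 0.0]
contact_force: [0.7, -1.7, -1.0]
grip_width: -0.0002
gripper_force: 0.5
```

```bash
python3 look.py
```

```text
[233.8 221.6] 41 [0.4507 0.031  0.0689] ang 129.0
[296.4 240. ] 48 [ 0.558  -0.1009  0.0687] ang -50.7
[247.8 251.2] 49 [ 0.4387 -0.0896  0.0688] ang -139.8
[(array([258.6, 217.5]), np.int32(64), array([ 0.4863, -0.0441,  0.1192])), (array([257.8, 233.2]), np.int32(84), array([ 0.4786, -0.055 ,  0.0815]))]
{'c': array([ 0.5162, -0.0244]), 'cm': array([ 0.5039, -0.0327], dtype=float32), 'R': 0.0528, 'm': array([ 0.4857, -0.0439]), 'cent': -148.5, 'pca': -141.4, 'n': 71}
9.7167 [0.5799285  0.00641914 0.03168855] finger ang 26.446046154425325 [-1.13151047  0.38425593 -0.89144129]
```

Request:
servo_tool(
  commands=[
    [0,0,4.5,-3,6,0,1],
    [0,0,9,-6.5,11.5,0,1],
    [0,0,13.5,-11,17,0,1],
    [0,0,18,-15,22,0,1],
    [0,0,22.5,-20,27,0,1],
  ],
)

```text
clock: 10.13
tcp_pos: [0.5608, 0.0313, 0.0319]
orientation: [2.873, 1.27, 0.0]
contact_force: [-0.5, -1.1, 0.7]
grip_width: 0.0002
gripper_force: 0.6
```

Request:
servo_tool(
  commands=[
    [0,0,4.5,-5,4.5,0,1],
    [0,0,9,-10.5,8,0,1],
    [0,0,13.5,-16.5,11.5,0,1],
    [0,0,18,-22.5,14.5,0,1],
    [0,0,22.5,-29,17,0,1],
  ],
)

```text
clock: 10.55
tcp_pos: [0.5318, 0.0483, 0.0319]
orientation: [2.57, 1.806, 0.001]
contact_force: [0.7, -1.4, 0.1]
grip_width: 0.0
gripper_force: 0.6
```

Request:
servo_tool(
  commands=[
    [0,0,4.5,-6.5,2,0,1],
    [0,0,9,-13,3.5,0,1],
    [0,0,13.5,-19.5,4.5,0,1],
    [0,0,18,-26.5,5,0,1],
    [0,0,22.5,-33,5,0,1],
  ],
)

```text
clock: 10.97
tcp_pos: [0.4989, 0.0534, 0.032]
orientation: [2.168, 2.273, 0.001]
contact_force: [0.9, -0.6, 0.7]
grip_width: 0.0001
gripper_force: 0.5
```

```bash
python3 look.py
```

```text
[241.3 215.5] 43 [0.4763 0.0461 0.0699] ang 108.8
[288.7 216.2] 41 [ 0.5833 -0.0058  0.069 ] ang 19.9
[237.7 246.5] 46 [ 0.4239 -0.0636  0.0687] ang -160.1
[289.4 246.7] 47 [ 0.5325 -0.1152  0.0692] ang -70.4
[(array([269.6, 216.7]), np.int32(59), array([ 0.511 , -0.0526,  0.1193])), (array([270.7, 234.4]), np.int32(15), array([ 0.5062, -0.0693,  0.0818]))]
{'c': array([ 0.5041, -0.019 ]), 'cm': array([ 0.5013, -0.0356], dtype=float32), 'R': 0.0539, 'm': array([ 0.5113, -0.0531]), 'cent': -60.3, 'pca': -74.0, 'n': 65}
11.0167 [0.49721629 0.0531811  0.03180123] finger ang 95.08024322415132 [-1.35494581 -0.02760525  0.14662893]
```

Request:
servo_tool(
  commands=[
    [0,0,4.5,-6.5,-0.5,0,1],
    [0,0,9,-13.5,-2,0,1],
    [0,0,13.5,-20,-3.5,0,1],
    [0,0,18,-26.5,-5.5,0,1],
    [0,0,22.5,-32.5,-8.5,0,1],
  ],
)

```text
clock: 11.43
tcp_pos: [0.4667, 0.0452, 0.032]
orientation: [1.685, 2.651, 0.002]
contact_force: [1.3, -0.0, -0.4]
grip_width: 0.0
gripper_force: 0.5
```

Request:
servo_tool(
  commands=[
    [0,0,4.5,-6,-3,0,1],
    [0,0,9,-11.5,-6.5,0,1],
    [0,0,13.5,-17,-11,0,1],
    [0,0,16.5,-20,-13.5,0,1],
    [0,0,18,-21.5,-15,0,1],
  ],
)

```text
clock: 11.85
tcp_pos: [0.4446, 0.0297, 0.0319]
orientation: [-1.252, -2.881, -0.0]
contact_force: [0.6, 0.3, -0.4]
grip_width: -0.0001
gripper_force: 0.2
```

```bash
python3 look.py; sleep 0; python3 look.py | tail -2
```

```text
[229.7 228.8] 47 [0.431  0.0074 0.0676] ang 150.0
[299.1 232.4] 47 [ 0.5776 -0.0764  0.0673] ang -29.5
[260.2 253.5] 51 [ 0.4618 -0.1082  0.0689] ang -119.7
[(array([272.7, 213.5]), np.int32(54), array([ 0.5231, -0.0449,  0.1192]))]
{'c': array([ 0.504 , -0.0335]), 'cm': array([ 0.5018, -0.0378], dtype=float32), 'R': 0.0415, 'm': array([ 0.5223, -0.0428]), 'cent': -13.8, 'pca': -32.2, 'n': 61}
11.9 [0.4443789  0.02951885 0.03186152] finger ang 134.90623672216432 [-0.9879083   0.20817486  0.36827476]
{'c': array([ 0.5035, -0.0319]), 'cm': array([ 0.5019, -0.0377], dtype=float32), 'R': 0.0421, 'm': array([ 0.5225, -0.0431]), 'cent': -14.8, 'pca': -29.6, 'n': 59}
11.95 [0.44461025 0.02976893 0.03184562] finger ang 134.67802001254205 [ 0.09040312  0.64110178 -0.26637489]
```

Request:
servo_tool(
  commands=[
    [0,0,3,-3,-3.3,0,1],
    [0,0,6,-6,-6.8,0,1],
    [0,0,8,-8,-9.3,0,1],
    [0,0,9,-8.8,-10.3,0,1],
    [0,0,9,-8.8,-10.3,0,1],
  ],
)

```text
clock: 12.37
tcp_pos: [0.436, 0.0198, 0.0318]
orientation: [1.023, 2.97, 0.0]
contact_force: [-0.0, -0.4, 0.1]
grip_width: -0.0003
gripper_force: 0.0
```

Request:
servo_tool(
  commands=[
    [0,0,0,1,2,0,1],
    [0,0,0,3,4,10,1],
    [0,0,0,3,6,40,1],
    [0,0,0,3,8,80,1],
    [0,0,0,3,40,110,1],
  ],
)

```text
clock: 12.78
tcp_pos: [0.439, 0.0544, 0.1422]
orientation: [1.033, 2.966, -0.003]
contact_force: [1.2, 0.0, 0.1]
grip_width: 0.0001
gripper_force: 0.0
```

Request:
servo_tool(
  commands=[
    [0,0,0,0,40,5,1],
    [0,0,0,0,80,10,1],
    [0,0,0,0,110,10,1],
    [0,0,0,0,130,10,1],
    [0,0,0,0,130,10,1],
  ],
)

```text
clock: 13.2
tcp_pos: [0.4384, 0.1941, 0.1509]
orientation: [-1.013, -2.974, -0.005]
contact_force: [-0.0, 0.0, 0.2]
grip_width: -0.0004
gripper_force: 0.0
```

```bash
python3 look.py;python3 - <<'E'
from h import *
im,d=r.grab_frame("top");cv2.imwrite("pics/top4.png",im)
for c in measure("top",im,d)["orange"]:print(c[2],np.degrees(np.arctan2(c[2][1]+.0298,c[2][0]-.5056)))
print(stripe("top",im,d))
E
```

```text
[299.  229.2] 47 [ 0.5827 -0.0655  0.0664] ang -21.4
[229.2 232.2] 45 [ 0.4258 -0.0045  0.071 ] ang 158.9
[266.  253.7] 52 [ 0.4738 -0.1137  0.0679] ang -110.8
[(array([273. , 212.5]), np.int32(52), array([ 0.5249, -0.0406,  0.1193]))]
{'c': array([ 0.503 , -0.0334]), 'cm': array([ 0.502 , -0.0382], dtype=float32), 'R': 0.0416, 'm': array([ 0.5246, -0.0405]), 'cent': -5.8, 'pca': -20.9, 'n': 53}
13.25 [0.43836489 0.19111707 0.15042284] finger ang 106.62821823963615 [ 0.14727294 -1.2753582  -1.50881946]
[ 0.5836 -0.0598  0.0735] -21.03751102542183
[0.5357 0.0497 0.0732] 69.26251480743608
[ 0.4758 -0.1083  0.0741] -110.78765499871189
[4.273e-01 2.000e-04 7.410e-02] 159.03607714309683
{'c': array([ 0.5048, -0.0318]), 'cm': array([ 0.5045, -0.0319], dtype=float32), 'R': 0.0396, 'm': array([ 0.5252, -0.0404]), 'cent': -22.2, 'pca': -20.7, 'n': 105}
```

View pics/top4.png

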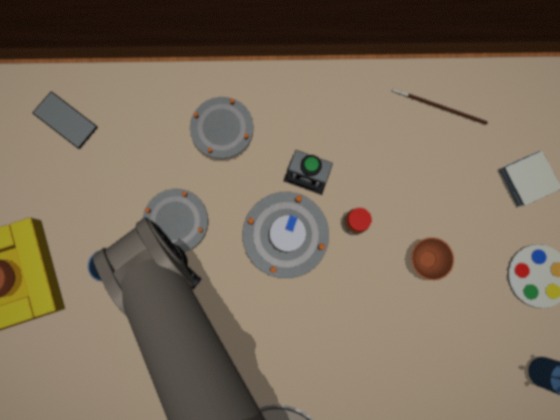

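The stripe at (291,223) now points at the scanner at (309,170). Stripe heading is −20.7°, which matches the scanner axis at −20.7°. Now for the button.

Request:
servo_tool(
  commands=[
    [0,0,0,10,0,35,1],
    [0,0,0,25,-15,65,1],
    [0,0,0,45,-43,75,1],
    [0,0,0,65,-75,75,1],
    [0,0,0,87,-106,75,1],
  ],
)

```text
clock: 13.72
tcp_pos: [0.5266, 0.0794, 0.2264]
orientation: [1.023, 2.968, 0.0]
contact_force: [0.8, 0.4, 0.3]
grip_width: 0.0
gripper_force: 0.0
```

Request:
servo_tool(
  commands=[
    [0,0,0,24,-33,0,1],
    [0,0,0,48,-66,0,1],
    [0,0,0,72,-99,0,1],
    [0,0,0,96,-132,0,1],
    [0,0,0,115,-160,0,1],
  ],
)

```text
clock: 14.13
tcp_pos: [0.6411, -0.083, 0.2249]
orientation: [-1.028, -2.968, 0.003]
contact_force: [0.8, -0.4, 0.2]
grip_width: -0.0003
gripper_force: 0.0
```

Request:
servo_tool(
  commands=[
    [0,0,0,10,-15,0,1],
    [0,0,0,10,-15,0,1],
    [0,0,0,10,-15,0,1],
    [0,0,0,10,-15,0,1],
    [0,0,0,10,-15,0,1],
  ],
)

```text
clock: 14.55
tcp_pos: [0.65, -0.0917, 0.2253]
orientation: [-1.019, -2.971, -0.001]
contact_force: [0.8, 0.6, 0.3]
grip_width: 0.0002
gripper_force: 0.0
```

```bash
python3 - <<'E'
from h import *
im,d=r.grab_frame("wrist");C,W=wcloud(d);o=r.get_obs();print(o["clock"],o["tcp_pos"],o["orientation"],o["contact_force"])
hsv=cv2.cvtColor(im,cv2.COLOR_BGR2HSV);m=(cv2.inRange(hsv,(45,120,40),(85,255,255))>0)&(d>.02)
q=W[m];q=q[abs(q[:,2]-.135)<.02];print(len(q),q.min(0).round(4),q.max(0).round(4),np.median(q,0).round(4))
p=C[(d>.02)&(abs(C[...,0])<.02)&(abs(C[...,1])<.02)&(C[...,2]<-.01)];print("tip",p[:,2].max())
E
python3 look.py|tail -3
```

```text
14.6 [ 0.65015835 -0.09149946  0.22539476] [-1.01845750e+00 -2.97135301e+00 -5.70343418e-04] [-0.60594914 -0.1710486  -0.23263316]
[(array([273. , 212.6]), np.int32(48), array([ 0.5245, -0.0401,  0.1196]))]
{'c': array([ 0.5024, -0.0327]), 'cm': array([ 0.502 , -0.0382], dtype=float32), 'R': 0.0432, 'm': array([ 0.5246, -0.0405]), 'cent': -5.8, 'pca': -27.3, 'n': 51}
14.65 [ 0.6503397  -0.0915759   0.22553067] finger ang -22.58388534555096 [-0.67894338 -0.20214169  0.08604243]Traceback (most recent call last):
  File "<stdin>", line 4, in <module>
    return umr_minimum(a, axis, None, out, keepdims, initial, where)
ValueError: zero-size array to reduction operation minimum which has no identity
```

Request:
servo_tool(
  commands=[
    [0,0,0,0,4,-32,1],
    [0,0,0,0,4,-64,1],
    [0,0,0,0,4,-92,1],
    [0,0,0,0,4,-107,1],
    [0,0,0,0,4,-107,1],
  ],
)

```text
clock: 15.07
tcp_pos: [0.6481, -0.0877, 0.1147]
orientation: [-1.017, -2.966, 0.002]
contact_force: [-1.7, 0.4, 1.4]
grip_width: 0.0001
gripper_force: 0.7
```

Request:
servo_tool(
  commands=[
    [0,0,0,0,0,-2,1],
    [0,0,0,0,0,-4,1],
    [0,0,0,0,0,-6,1],
    [0,0,0,0,0,-8,1],
    [0,0,0,0,0,-8,1],
  ],
)

```text
clock: 15.48
tcp_pos: [0.6519, -0.0885, 0.1114]
orientation: [1.02, 2.969, 0.002]
contact_force: [0.5, 1.0, 3.4]
grip_width: 0.0001
gripper_force: 1.5
```

Request:
servo_tool(
  commands=[
    [0,0,0,0,0,-1,1],
    [0,0,0,0,0,-2,1],
    [0,0,0,0,0,-3,1],
    [0,0,0,0,0,-3,1],
    [0,0,0,0,0,-3,1],
  ],
)

```text
clock: 15.9
tcp_pos: [0.6519, -0.0885, 0.1095]
orientation: [1.02, 2.969, 0.002]
contact_force: [-1.7, 1.5, 12.9]
grip_width: -0.0002
gripper_force: 6.4
```

12.9 N is well above the spring's 4 N, so the button has bottomed out. Now I'll retract and check.

Request:
servo_tool(
  commands=[
    [0,0,0,0,0,0,1],
    [0,0,0,0,0,15,1],
    [0,0,0,0,0,45,1],
    [0,0,0,0,0,80,1],
    [0,0,0,0,0,115,1],
  ],
)

```text
clock: 16.32
tcp_pos: [0.6496, -0.0892, 0.2225]
orientation: [-1.02, -2.968, 0.002]
contact_force: [0.9, -0.1, 1.1]
grip_width: 0.0001
gripper_force: 0.0
```

Request:
servo_tool(
  commands=[
    [0,0,0,0,35,5,1],
    [0,0,0,-10,70,5,1],
    [0,0,0,-20,105,5,1],
    [0,0,0,-30,140,5,1],
    [0,0,0,-40,175,5,1],
  ],
)

```text
clock: 16.73
tcp_pos: [0.6097, 0.0871, 0.227]
orientation: [-1.022, -2.97, 0.001]
contact_force: [0.5, -0.1, 0.5]
grip_width: 0.0001
gripper_force: 0.0
```

Request:
servo_tool(
  commands=[
    [0,0,0,-15,35,0,1],
    [0,0,0,-30,65,0,1],
    [0,0,0,-45,85,0,1],
    [0,0,0,-45,85,0,1],
    [0,0,0,-45,85,0,1],
  ],
)

```text
clock: 17.15
tcp_pos: [0.5647, 0.1724, 0.227]
orientation: [-1.016, -2.972, 0.001]
contact_force: [-0.3, 0.2, 0.4]
grip_width: 0.0002
gripper_force: 0.0
```

```bash
python3 look.py|tail -2;python3 - <<'E'
from h import *
im,d=r.grab_frame("top");m=measure("top",im,d)
for c in m["orange"]+m["green"]:print(c[2])
print(stripe("top",im,d))
im,d=r.grab_frame("side");print(measure("side",im,d)["green"])
E
```

```text
{'c': array([ 0.5051, -0.0324]), 'cm': array([ 0.5022, -0.0382], dtype=float32), 'R': 0.0423, 'm': array([ 0.5245, -0.0407]), 'cent': -6.6, 'pca': -26.4, 'n': 52}
17.2 [0.56566411 0.17061653 0.22707046] finger ang 73.1759140348606 [-0.06455923 -0.50476964 -0.29405802]
[ 0.5835 -0.0598  0.0743]
[0.5358 0.0496 0.0746]
[ 0.476  -0.1082  0.0736]
[4.273e-01 2.000e-04 7.470e-02]
[ 0.6504 -0.086   0.1355]
{'c': array([ 0.5047, -0.0318]), 'cm': array([ 0.5044, -0.0319], dtype=float32), 'R': 0.0396, 'm': array([ 0.5251, -0.0404]), 'cent': -22.2, 'pca': -21.8, 'n': 103}
[(array([329.5, 203.9]), np.int32(65), array([ 0.6507, -0.0879,  0.1373]))]
```

```bash
python3 -c "
from bench import r
print(r.hand_in())"
```

```text
the job is handed in; nothing more can be done
None
```

I handed the job in at about 17 s on the robot's clock: the blue panel faces the scanner within about 1°, the button was pressed fully down (12.9 N) and came back up, and no arm move went near the bowl, cup or glaze jar; the hand-in returned no verdict.

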